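# Fold out the crank handle and clamp the heat sink

## Robot

A 6-joint arm with a two-finger parallel gripper is mounted at the origin on a cart in front of the work surface, level with it; the furniture and walls round the work are solid. World frame = base frame: x ahead of the robot, y to its left, z up, the work surface at z = 0. Lengths are in m, angles in rad, forces in N, time in s.
With the tool pointing down it reaches from about 0.375 to 0.975 m from the base axis. Payload 3.8 kg.
Tool frame: the origin (TCP) lies midway between the tips of the shut fingers; the grasp point (between the pads) lies 19 mm behind it; z points along the fingers, y is the line along which they close (so a half turn about z gives the same grasp; the last joint's range is limited). The gripper opens to 85 mm and grips with 20 to 120 N. Pads are 22 mm wide; open, the fingers measure 114 mm over their backs; the gripper's body (76 mm by 85 mm) begins 54 mm behind the grasp point. The pads swing forward as they close: fully open they stand 13 mm farther back than shut.
Start: joints at [-1.248, 0.264, 1.604, -0, 1.274, -0.037], TCP at [0.238, -0.632, 0.231] pointing down, gripper open.
Joint ranges: [-2.63, 2.63], [-0.94, 2.18], [0.31, 2.57], [-1.31, 4.45], [0, 2.66], [-2.55, 2.55]. Speed limits (rad/s): [2.57, 2.57, 3.14, 3.14, 3.14, 3.14].

## Interface

Orientations are given as a rotation vector (axis times angle).
In Python, from workcell import read_state, vision, ticket gives the robot as it stands. The module is installed in compiled form; this text tells all that it offers.
- The arm moves only by the tool jog_arm, never from a script. Its arguments are lists of equal length, an entry for each row: "turn": the turn, a rotation vector about the tool's x, y, z in rad, a list of three; "delta_pos": the shift along the tool's x, y, z in m, a list of three; "gripper": the finger opening in m, from 0 to 0.0854. In form: {"turn": [[rx, ry, rz], ...], "delta_pos": [[dx, dy, dz], ...], "gripper": [gripper, ...]}. A call has 1 to 20 rows; each row shifts and turns the commanded pose from where the row before left it, along the tool's axes as they then stand; what a row does not reach is not made up. A row lasts 1/12 s, in which the tool goes at most 41.7 mm and 7.16 degrees, less where a joint would pass 70% of its speed; a pose out of reach is approached as far as the arm can. A call with a gripper value outside its range is refused whole. The fingers move at their own pace and stop on an object; "grip_force" is the grip in N (left out, the last holds). Time passes only in rows, so rows that do not move let the fingers close. It gives the time, the measured TCP pose, the force, the opening and the grip force at its end, in the units of the state.
- read_state(): the state, without advancing time (a new reading comes with each control period).
- vision.read_camera(name): name is "scene" or "top" or "wrist"; returns the picture (384x512x3 uint8, red, green, blue); there is no depth.
- vision.calibration(name): a dict with "vfov" (degrees; the focal length in pixels is half the picture's height over the tangent of half this angle, whatever the lens; pixels are square), "cx", "cy" (the principal point, pixels), "dist" ([k1, k2, p1, p2, k3] as OpenCV has them; the pictures are not rectified), "R" (3x3) and "t" (3): a world point X has camera coordinates R X + t; the wrist camera has in their place "mount" (4x4, takes a point from camera to tool coordinates, whose origin is the TCP and whose axes are the flange's). Camera axes: x right, y down, z forward; pixel columns grow to the right and rows downward; lengths in m; the calibration is good to about 2 mm. A picture is of the moment at which its call begins: read the wrist's pose just before it. calibration takes no time and is no camera call.
- ticket.finish_job(): hands the job in; it is judged then, once.
The state is a dict: "time": time; "q": joint angles; "joint_vel": joint speeds; "joint_torque": joint torques, N m; "tool_pos": TCP position; "tcp_rot": TCP orientation; "wrist_force": force on the tool from outside, world axes, zero at the start; "torque": the same for the moment, N m; "width": opening from 0.0 (shut) to 1.0 (fully open); "grip_force": force on a finger pad.
Only numpy, scipy, OpenCV 4.12 (cv2) and the standard library are available. Lean on these libraries where they do the work, as an engineer would, in place of code of your own. Each camera call takes 0.05 s, during which the arm holds its last target. There are 200 camera calls.

## Task

Fold the red crank handle of the bench clamp's handwheel up until it stands fully upright, then use it to wind the wheel clockwise (seen from above) so that the sprung jaw pushes the heat sink against the stop and grips it with about 14 N: clearly firm, at least 8 N and at most 20 N, and never above 28 N, which bends the fins. Leave the handle standing upright, let go, and do not disturb the solder spool, the white jar or the copper wick spool beside the clamp.

Things in the scene. Friction and masses are not known exactly. Their poses are not given: they have to be found in the camera images.
- clamp_base: Grey base plate of the clamp, screwed to the bench, 236 x 72 x 12 mm, with a blue gear housing under the handwheel. Origin on the bench directly under the wheel's axis; its x axis runs along the bed from the wheel towards the stop, z up. The bed's top is 12 mm above the bench. The plate reaches from x = -51 to x = +185 mm
- wheel_center (a point): Point on the handwheel's vertical axis in its flat top face, 66 mm above the bench. The wheel is a black disc, 104 mm across, 10 mm thick. Clockwise (from above) drives the jaw to the stop, 12 mm per rad; about 2 to 4.5 rad are needed. Drag 0.28 N m: 6 to 7 N at the handle with nothing clamped, so it stays where it is left even when tight; each N of clamping adds 0.3 N at the handle
- handle_hinge (a point): Centre of the handle's hinge pin, on the wheel, 40 mm from the wheel's axis and 10 mm above its face. The pin lies level, along the wheel's tangent, held between two steel lugs that stand 18 mm above the wheel's face. Looking from the axis to the hinge tells where the wheel stands
- handle_grip (a point): Point on the centre line of the red handle 38 mm from the hinge pin (10 mm short of the free end). The handle is a round red sleeve 12 mm in diameter that spins freely on its shank, from 12 to 48 mm from the pin. Folded, it lies level over the wheel, pointing from the hinge across the axis, with a 4 mm gap under it; unfolded, it stands upright above its hinge
- fold_handle (a joint): Fold angle of the handle, rad: 0 folded flat on the wheel, 1.571 standing upright against a solid stop; starts between 0 and 0.2. The hinge is stiff (0.10 N m, about 2.6 N at the grip point) and the handle stays at any angle
- jaw: Moving jaw: steel plate with a rubber face, 8 x 50 x 24 mm, carried on two short stiff springs (together about 10 N per mm, 4 mm at most, released until the jaw pushes on something clamped). Origin in the middle of its gripping face, 25.5 mm above the bench; x axis towards the stop. At the start its face is 59 to 68 mm from the wheel's axis
- stop: Blue stop block, 14 x 56 x 26 mm, screwed to the bed at a setting that differs from run to run. Origin in the middle of its underside, on the bed. A steel face plate with rubber, on a stiff set screw, stands out from it towards the jaw: its face is 13 to 19 mm nearer the wheel than the origin, not known exactly beforehand
- heatsink: Loose aluminium finned heat sink, 40 x 40 x 18 mm, 60 g, lying fins up on the bed between jaw and stop, nearly square to them. Origin in the middle of its underside
- solder_spool: Bystander: spool of solder, 54 mm across, 34 mm high, standing on the bench beside the clamp. Origin under its centre
- white_jar: Bystander: small white jar, 29 mm across, 38 mm high. Origin under its centre
- wick_spool: Bystander: small blue spool of copper wick, 38 mm across, 12 mm high. Origin under its centre

How it is judged:
On the way, in this order (a step that is already met when the one before it is completed fails the run):
1. the handle has been folded out upright (past 1.4 rad) before the heat sink is clamped (value of joint fold_handle above 1.4 rad and contact force between stop and heatsink below 1 N), for 0.2 s.
2. the jaw grips the heat sink against the stop with 8 to 20 N (contact force between jaw and heatsink between 8 and 20 N and contact force between stop and heatsink above 6 N), for 0.3 s.
At the end, for the whole second after the job is handed in: The heat sink sits level on the bed, at rest, gripped between jaw and stop with 8 to 20 N; the handle still stands upright (over 1.35 rad); the handle is released (all of step 2 and value of joint fold_handle above 1.35 rad and angle between heatsink's own z axis and vertical below 0.1 rad and linear speed of heatsink below 0.01 m/s); the robot touches nothing.
It fails at once if the jaw presses the heat sink with more than 28 N (fins bent) (contact force between jaw and heatsink above 28 N).
It fails at once if a bystander is moved more than 20 mm (distance of any of solder_spool, white_jar, wick_spool from where it was at the start of the episode above 0.02 m).
It also fails if it takes over 72 s, if anything falls off the work surface, if the arm or the gripper's body presses on something with over 40 N, if the wrist force passes 120 N, or if a joint passes its speed limit or range.

## Working session

There is one attempt and no reset: what is moved stays moved. The work goes in short steps, Python scripts to look and compute and a tool call to move; the robot and the scene stay as the last step left them, time stands still between calls to the robot, and variables do not carry over. Pictures are saved under pics/ and viewed, at most 10 in all, crops included, and the job is handed in when it is done.

Besides the shell and the picture viewer there is one more tool, called after "Request:" as name(argument=value, ...), one argument or row to a line, values as JSON. jog_arm: Moves the arm, as the interface text tells. Its arguments: {"type":"object","properties":{"turn":{"type":"array","items":{"type":"array","items":{"type":"number"}}},"delta_pos":{"type":"array","items":{"type":"array","items":{"type":"number"}}},"gripper":{"type":"array","items":{"type":"number"}},"grip_force":{"type":"number"}},"required":["turn","delta_pos","gripper"]}

```bash
mkdir -p pics
cat > h.py <<'E'
import numpy as np, cv2
from workcell import read_state, vision, ticket
from scipy.spatial.transform import Rotation as Ro
def K(c):
    f=192/np.tan(np.radians(c['vfov'])/2); return np.array([[f,0,c['cx']],[0,f,c['cy']],[0,0,1]])
def pose(name,s=None):
    c=vision.calibration(name)
    if name=='wrist':
        s=s or read_state(); T=np.eye(4);T[:3,:3]=Ro.from_rotvec(s['tcp_rot']).as_matrix();T[:3,3]=s['tool_pos']
        M=T@np.array(c['mount']); R=M[:3,:3].T; t=-R@M[:3,3]
    else: R=np.array(c['R']);t=np.array(c['t'])
    return c,R,t
def ray(name,uv,s=None):
    c,R,t=pose(name,s)
    p=cv2.undistortPoints(np.array(uv,float).reshape(-1,1,2),K(c),np.array(c['dist'],float)).reshape(-1,2)
    d=np.c_[p,np.ones(len(p))]@R
    return -R.T@t,d/np.linalg.norm(d,axis=1)[:,None]
def onz(name,uv,z,s=None):
    o,d=ray(name,uv,s); return o+d*((z-o[2])/d[:,2])[:,None]
def proj(name,X,s=None):
    c,R,t=pose(name,s)
    return cv2.projectPoints(np.array(X,float).reshape(-1,1,3),cv2.Rodrigues(R)[0],t,K(c),np.array(c['dist'],float))[0].reshape(-1,2)
def tri(o1,d1,o2,d2):
    A=np.c_[d1,-d2]; x=np.linalg.lstsq(A,o2-o1,rcond=None)[0]
    return (o1+d1*x[0]+o2+d2*x[1])/2, np.linalg.norm(o1+d1*x[0]-o2-d2*x[1])
def snap(name,fn):
    im=vision.read_camera(name); cv2.imwrite('pics/'+fn,im[:,:,::-1]); return im
E
python3 - <<'E'
from h import *
a=snap('scene','s0.png');b=snap('top','t0.png')
cv2.imwrite('pics/both0.png',cv2.resize(np.hstack([a,b])[:,:,::-1],(800,300)))
s=read_state();print(s['tool_pos'],s['tcp_rot'],s['wrist_force'],s['time'])
for n in('scene','top'):
  c,R,t=pose(n);print(n,-R.T@t,R[2],c['vfov'])
print(vision.calibration('wrist'))
E
```

```text
[ 0.23741353 -0.63114429  0.23007803] [-3.08888722e+00 -5.61622596e-01  4.35916402e-04] [ 0.25030912 -0.00685301 -0.24740541] 0.1
scene [ 0.15939252 -0.22795471  0.82175453] [ 0.47561471  0.22449483 -0.85052497] 43.13546134597715
top [ 0.45942447 -0.02290403  0.9130581 ] [ 0.11049425 -0.02968762 -0.99343327] 47.706701989862026
{'vfov': 69.24436383769516, 'cx': 256.8732167214262, 'cy': 192.2844215528992, 'dist': array([-0.05389167,  0.        ,  0.        ,  0.        ,  0.        ]), 'mount': array([[-4.48932335e-04, -9.54712896e-01, -2.97528293e-01,
         7.63207909e-02],
       [ 9.99999687e-01, -2.34745542e-04, -7.55617546e-04,
         3.96655619e-04],
       [ 6.51554375e-04, -2.97528539e-01,  9.54712702e-01,
        -1.42932729e-01],
       [ 0.00000000e+00,  0.00000000e+00,  0.00000000e+00,
         1.00000000e+00]])}
```

View pics/t0.png

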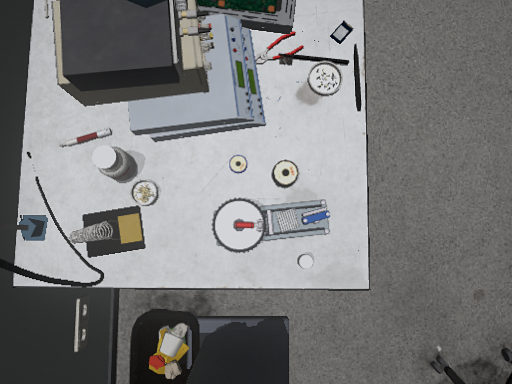

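View pics/s0.png

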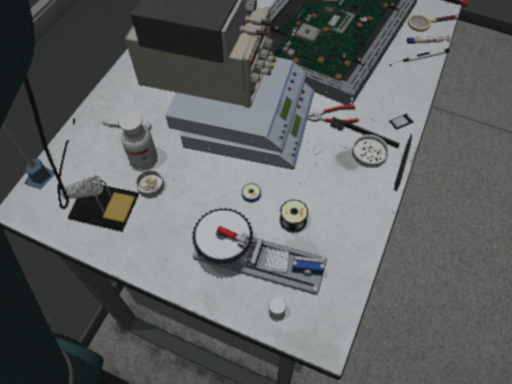

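Both views show the wheel on the left (top 239,225; scene 222,236), the red handle folded with its hinge on the jaw side (top ~257,226), and the clamp bed running right. The spools sit above it (238,163 and 285,173) and the jar below right (305,261).

Run:
```python
from h import *
def red(n,f):
    im=cv2.imread('pics/'+f);h=cv2.cvtColor(im,cv2.COLOR_BGR2HSV)
    m=(((h[...,0]<8)|(h[...,0]>172))&(h[...,1]>150)&(h[...,2]>90)).astype(np.uint8)
    k,l,st,ce=cv2.connectedComponentsWithStats(m)
    for i in range(1,k):
        if st[i,4]>15: print(n,st[i],ce[i])
red('top','t0.png');red('scene','s0.png')
for n,u,z in [('top',(239,225),.066),('scene',(222,236),.066),('top',(244,225),.076),('scene',(228,233),.076),('top',(328,220),.012),('top',(238,163),.012),('top',(285,173),.034),('top',(306,261),.038),('top',(263,226),.038)]:
    print(n,u,onz(n,[u],z)[0].round(3))
```

```text
top [268  32  27  17  64] [279.65625   39.140625]
top [287  46  16   9  34] [294.61764706  50.29411765]
top [237 223  14   5  55] [244.03636364 224.58181818]
top [149 355  16  14 159] [156.26415094 361.16352201]
scene [325 106  24   6  29] [338.13793103 107.79310345]
scene [218 227  18  12  84] [226.64285714 232.32142857]
top (239, 225) [ 0.479 -0.01   0.066]
scene (222, 236) [ 0.476 -0.011  0.066]
top (244, 225) [ 0.478 -0.02   0.076]
scene (228, 233) [ 0.481 -0.021  0.076]
top (328, 220) [ 0.492 -0.195  0.012]
top (238, 163) [ 0.609 -0.006  0.012]
top (285, 173) [ 0.586 -0.103  0.034]
top (306, 261) [ 0.409 -0.145  0.038]
top (263, 226) [ 0.478 -0.058  0.038]
```

Request:
jog_arm(
  turn=[
    [0,0,0],
    [0,0,0],
    [0,0,0],
    [0,0,0],
    [0,0,0],
    [0,0,0],
    [0,0,0],
    [0,0,0],
    [0,0,0],
    [0,0,0],
    [0,0,0],
    [0,0,0],
    [0,0,0],
    [0,0,0],
    [0,0,0],
    [0,0,0],
    [0,0,0],
  ],
  delta_pos=[
    [0.0261,-0.0292,0],
    [0.0261,-0.0292,0],
    [0.0261,-0.0292,0],
    [0.0261,-0.0292,0],
    [0.0261,-0.0292,0],
    [0.0261,-0.0292,0],
    [0.0261,-0.0292,0],
    [0.0261,-0.0292,0],
    [0.0261,-0.0292,0],
    [0.0261,-0.0292,0],
    [0.0261,-0.0292,0],
    [0.0261,-0.0292,0],
    [0.0261,-0.0292,0],
    [0.0261,-0.0292,0],
    [0.0261,-0.0292,0],
    [0.0261,-0.0292,0],
    [0.0261,-0.0292,0],
  ],
  gripper=[0.085,0.085,0.085,0.085,0.085,0.085,0.085,0.085,0.085,0.085,0.085,0.085,0.085,0.085,0.085,0.085,0.085],
)

```text
time: 1.52
tool_pos: [0.4781, -0.0089, 0.2311]
tcp_rot: [3.091, 0.562, -0.0]
wrist_force: [0.2, -0.1, -0.0]
width: 0.992
grip_force: 0.0
```

Request:
jog_arm(
  turn=[
    [0,0,-0.124],
    [0,0,-0.124],
    [0,0,-0.124],
    [0,0,-0.124],
    [0,0,-0.124],
    [0,0,-0.124],
    [0,0,-0.124],
    [0,0,-0.124],
    [0,0,-0.124],
    [0,0,-0.124],
    [0,0,0],
    [0,0,0],
  ],
  delta_pos=[
    [0,0,0],
    [0,0,0],
    [0,0,0],
    [0,0,0],
    [0,0,0],
    [0,0,0],
    [0,0,0],
    [0,0,0],
    [0,0,0],
    [0,0,0],
    [0,0,0],
    [0,0,0],
  ],
  gripper=[0.085,0.085,0.085,0.085,0.085,0.085,0.085,0.085,0.085,0.085,0.085,0.085],
)

```text
time: 2.52
tool_pos: [0.4778, -0.0109, 0.2309]
tcp_rot: [-2.192, -2.249, 0.001]
wrist_force: [-0.4, -0.9, -0.7]
width: 0.996
grip_force: 0.0
```

Run:
```python
from h import *
s=read_state();snap('wrist','w1.png')
print(s['time'],s['tool_pos'],s['tcp_rot'],s['q']); print(Ro.from_rotvec(s['tcp_rot']).as_matrix().round(3))
```

```text
2.5167 [ 0.47784272 -0.01090345  0.23090552] [-2.19248418e+00 -2.24922866e+00  6.87326325e-04] [-7.49562541e-02 -1.14793674e-01  2.01004067e+00  3.31773437e-05
  1.24706441e+00 -1.00516150e-01]
[[-0.026  1.    -0.001]
 [ 1.     0.026  0.   ]
 [ 0.    -0.001 -1.   ]]
```

View pics/w1.png

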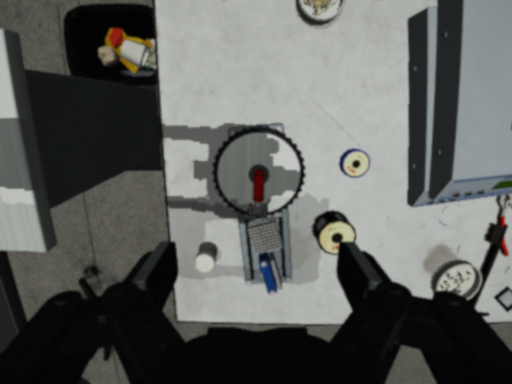

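Wrist view: wheel centred at ~(259,171), red handle from (259,169) to (258,201), with the hinge at ~(257,208). The heat sink is at ~(264,235) and the stop at ~(268,270).

```bash
cat >> h.py <<'E'
def redm(im):
    h=cv2.cvtColor(im,cv2.COLOR_BGR2HSV)
    return (((h[...,0]<8)|(h[...,0]>172))&(h[...,1]>140)&(h[...,2]>60)).astype(np.uint8)
E
python3 - <<'E'
from h import *
s=read_state();im=cv2.imread('pics/w1.png');m=redm(im);m[:140]=0;m[240:]=0
k,l,st,ce=cv2.connectedComponentsWithStats(m);i=1+st[1:,4].argmax();print(st[i],ce[i])
r=cv2.minAreaRect(np.argwhere(l==i)[:,::-1].astype(np.float32));print(r)
P=onz('wrist',[ce[i],(259,169.5),(258.5,201.5),(257,209)],.076,s);print(P.round(4))
# height of handle from two views (centroids)
o,d=ray('wrist',[ce[i]],s)
for n,u in(('top',(244.04,224.58)),('scene',(226.64,232.32))):
    o2,d2=ray(n,[u]);print(n,tri(o,d[0],o2,d2[0]))
# wheel outline
g=cv2.cvtColor(im,cv2.COLOR_BGR2GRAY);roi=np.zeros_like(g);cv2.circle(roi,(259,171),52,255,-1)
b=((g<55)&(roi>0)).astype(np.uint8)
pts=[]
for a in np.linspace(0,2*np.pi,90,endpoint=False):
    for rr in np.arange(52,35,-.5):
        u=259+rr*np.cos(a);v=171+rr*np.sin(a)
        if b[int(round(v)),int(round(u))]: pts.append((u,v));break
Q=onz('wrist',pts,.061,s)[:,:2]
for _ in range(5):
    A=np.c_[2*Q,np.ones(len(Q))];x=np.linalg.lstsq(A,(Q**2).sum(1),rcond=None)[0];R=np.sqrt(x[2]+x[:2]@x[:2])
    e=abs(np.linalg.norm(Q-x[:2],axis=1)-R);Q=Q[e<np.percentile(e,90)]
print('wheel',x[:2],R,e.max())
crop=im[130:300,180:350];cv2.imwrite('pics/c1.png',cv2.resize(crop,(595,595),interpolation=cv2.INTER_CUBIC))
E
```

```text
[254 176   9  23 185] [258.04324324 186.75675676]
((258.0, 187.0), (22.0, 8.0), 90.0)
[[ 0.4797 -0.0213  0.076 ]
 [ 0.4802 -0.0016  0.076 ]
 [ 0.4807 -0.0387  0.076 ]
 [ 0.4792 -0.0478  0.076 ]]
top (array([ 0.47939105, -0.02017137,  0.0798573 ]), np.float64(0.0005731114958471259))
scene (array([ 0.47937463, -0.0198479 ,  0.08019927]), np.float64(0.0007539374375361055))
wheel [ 0.47885483 -0.00973447] 0.05244945833122009 0.001131114251273553
```

View pics/c1.png

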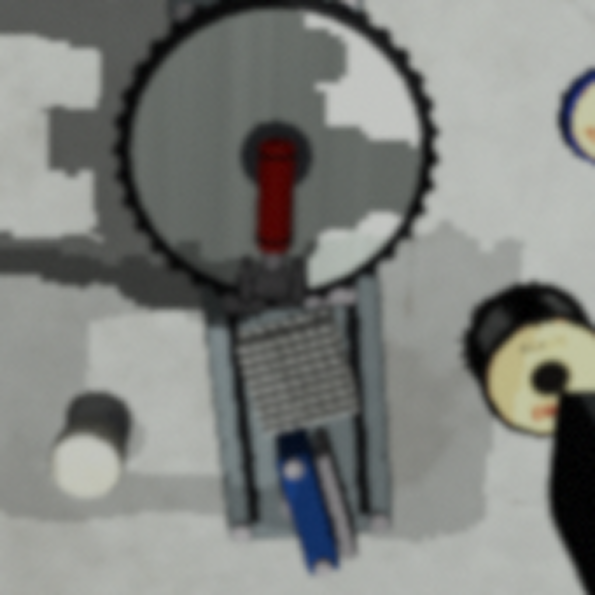

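The crop shows the handle running from (277,145) to (274,250), with the hinge lugs at ~(272,275). The blue stop looks elongated along the bed at (305,500), which doesn't match the text, so I'll take one closer look at jaw and stop.

Request:
jog_arm(
  turn=[
    [0,0,0],
    [0,0,0],
    [0,0,0],
    [0,0,0],
    [0,0,0],
  ],
  delta_pos=[
    [-0.03,0,0.02],
    [-0.03,0,0.02],
    [-0.03,0,0.02],
    [0,0,0.01],
    [0,0,0],
  ],
  gripper=[0.085,0.085,0.085,0.085,0.085],
)

```text
time: 2.98
tool_pos: [0.4784, -0.1015, 0.1582]
tcp_rot: [-2.191, -2.244, 0.004]
wrist_force: [-0.5, 0.5, 0.3]
width: 0.997
grip_force: 0.0
```

Run:
```python
from h import *
s=read_state();im=snap('wrist','w2.png')[:,:,::-1].copy()
print(s['tool_pos'],proj('wrist',[(.478,-.15,.03),(.478,-.05,.076)],s))
u,v=proj('wrist',[(.485,-.1,.03)],s)[0].astype(int);print(u,v)
cv2.imwrite('pics/c2.png',cv2.resize(im[max(0,v-90):v+90,u-120:u+120],(800,600),interpolation=cv2.INTER_CUBIC))
```

```text
[ 0.47842214 -0.10145215  0.15819204] [[255.78246898 228.36880754]
 [257.97971259 137.91731533]]
263 183
```

View pics/c2.png

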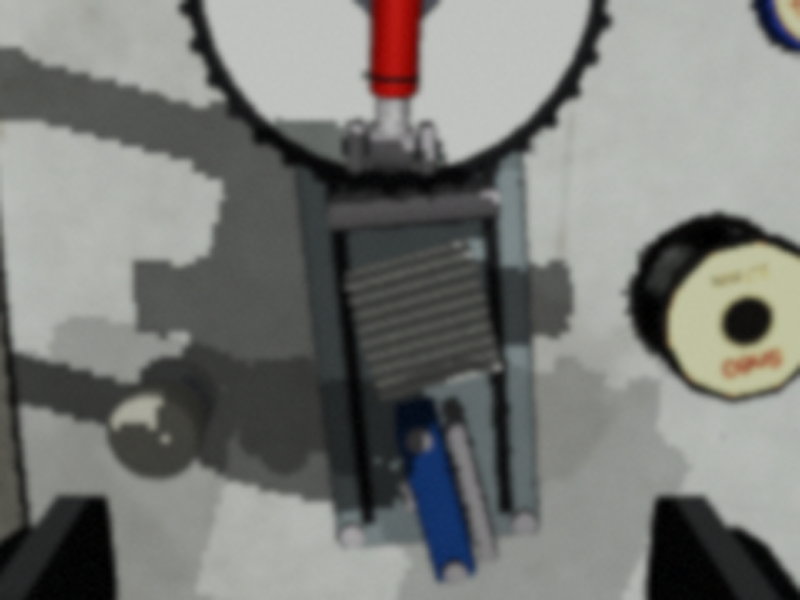

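The closer view shows the jaw's front edge at crop y≈222. The heat sink, turned ~12°, has corners (345,275), (470,240), (500,365) and (378,398). The stop really does stand lengthwise, its near end at ~(415,402) and its plate on the right side. The hinge lugs are at (355,145) and (430,145).

Run:
```python
from h import *
s=read_state()
f=lambda L:[(143+a/3.3333,93+b/3.3333) for a,b in L]
W=np.array([.4785,-.0097])
bed=onz('wrist',f([(318,300),(335,545),(525,300),(540,540)]),.012,s)[:,:2]
d=(bed[1]-bed[0])+(bed[3]-bed[2]);d/=np.linalg.norm(d);n=np.array([-d[1],d[0]])
print('bed dir',d,np.degrees(np.arctan2(d[1],d[0])))
def show(t,L,z):
    P=onz('wrist',f(L),z,s)[:,:2]; print(t,[( round((p-W)@d*1e3,1),round((p-W)@n*1e3,1)) for p in P],P.round(4).tolist())
show('bed end',[(335,545),(540,540),(318,300),(525,300)],.012)
show('jaw',[(335,228),(495,215)],.0375)
show('hs',[(345,275),(470,240),(500,365),(378,398)],.030)
show('stop',[(398,405),(432,398),(438,580),(473,572)],.038)
show('plate',[(450,402),(490,555)],.036)
show('hinge',[(392,143),(355,140),(430,140)],.080)
show('red end',[(394,95)],.078)
```

```text
bed dir [ 0.10197597 -0.99478686] -84.14703281211193
bed end [(np.float64(183.1), np.float64(-31.6)), (np.float64(186.7), np.float64(41.0)), (np.float64(93.0), np.float64(-28.8)), (np.float64(98.1), np.float64(38.3))] [[0.4658, -0.1951], [0.5383, -0.1912], [0.4593, -0.1052], [0.5266, -0.1034]]
jaw [(np.float64(65.1), np.float64(-19.5)), (np.float64(64.8), np.float64(26.9))] [[0.4658, -0.0764], [0.5119, -0.0714]]
hs [(np.float64(81.1), np.float64(-18.3)), (np.float64(73.2), np.float64(20.0)), (np.float64(113.4), np.float64(27.4)), (np.float64(121.5), np.float64(-11.4))] [[0.4686, -0.0922], [0.5058, -0.0805], [0.5173, -0.1198], [0.4796, -0.1318]]
stop [(np.float64(121.2), np.float64(-5.2)), (np.float64(119.7), np.float64(5.4)), (np.float64(183.6), np.float64(3.5)), (np.float64(181.5), np.float64(15.1))] [[0.4857, -0.1308], [0.496, -0.1282], [0.5007, -0.192], [0.512, -0.1887]]
plate [(np.float64(122.2), np.float64(10.9)), (np.float64(176.8), np.float64(21.1))] [[0.5018, -0.1302], [0.5175, -0.1834]]
hinge [(np.float64(37.8), np.float64(-1.3)), (np.float64(36.5), np.float64(-9.9)), (np.float64(37.8), np.float64(7.8))] [[0.4811, -0.0475], [0.4723, -0.047], [0.4901, -0.0465]]
red end [(np.float64(26.9), np.float64(0.0))] [[0.4813, -0.0365]]
```

Request:
jog_arm(
  turn=[
    [0,0,0],
    [0,0,0],
    [0,0,0],
    [0,0,0],
    [0,0,0],
    [0,0,0],
    [0,0,0],
    [0,0,0],
    [0,0,0],
  ],
  delta_pos=[
    [0.029,0.001,0],
    [0.029,0.001,0],
    [0.028,0.0006,0],
    [0,0,0.02],
    [0,0,0.02],
    [0,0,0.02],
    [0,0,0.018],
    [0,0,0.01],
    [0,0,0],
  ],
  gripper=[0.04,0.04,0.04,0.04,0.04,0.04,0.04,0.04,0.04],
)

```text
time: 3.78
tool_pos: [0.4794, -0.0138, 0.0719]
tcp_rot: [-2.187, -2.252, 0.003]
wrist_force: [-0.6, 0.3, -0.4]
width: 0.465
grip_force: 0.0
```

Request:
jog_arm(
  turn=[
    [0,0,0],
    [0,0,0],
    [0,0,0],
    [0,0,0],
    [0,0,0],
    [0,0,0],
  ],
  delta_pos=[
    [0,0,0],
    [0,0,0],
    [0,0,0],
    [0,0,0],
    [0,0,0],
    [0,0,0],
  ],
  gripper=[0.0,0.0,0.0,0.0,0.0,0.0],
  grip_force=30,
)

```text
time: 4.28
tool_pos: [0.4796, -0.0146, 0.0742]
tcp_rot: [-2.189, -2.251, 0.002]
wrist_force: [-5.6, 1.3, 3.4]
width: 0.121
grip_force: 29.3
```

Request:
jog_arm(
  turn=[
    [0,0,0],
    [0,0,0],
    [0,0,0],
    [0,0,0],
    [0,0,0],
    [0,0,0],
  ],
  delta_pos=[
    [-0.0008,0,-0.0041],
    [-0.0013,0,-0.004],
    [-0.0017,0,-0.0038],
    [-0.0022,0,-0.0036],
    [-0.0026,0,-0.0033],
    [-0.003,0,-0.003],
  ],
  gripper=[0.0,0.0,0.0,0.0,0.0,0.0],
)

```text
time: 4.78
tool_pos: [0.48, -0.0266, 0.095]
tcp_rot: [-2.187, -2.252, 0.003]
wrist_force: [-6.3, 1.8, -6.4]
width: 0.112
grip_force: 29.2
```

Request:
jog_arm(
  turn=[
    [0,0,0],
    [0,0,0],
    [0,0,0],
    [0,0,0],
    [0,0,0],
    [0,0,0],
    [0,0,0],
    [0,0,0],
  ],
  delta_pos=[
    [-0.0033,0,-0.0026],
    [-0.0036,0,-0.0021],
    [-0.0038,0,-0.0017],
    [-0.004,0,-0.0012],
    [-0.0041,0,-0.0008],
    [-0.0042,0,-0.0003],
    [-0.001,0,0],
    [0,0,0],
  ],
  gripper=[0.0,0.0,0.0,0.0,0.0,0.0,0.0,0.0],
)

```text
time: 5.45
tool_pos: [0.483, -0.0511, 0.1046]
tcp_rot: [2.188, 2.251, 0.002]
wrist_force: [0.7, -1.1, -0.1]
width: 0.002
grip_force: 0.0
```

Run:
```python
from h import *
s=read_state();a=snap('scene','s1.png');b=snap('top','t1.png')
u,v=proj('scene',[(.479,-.05,.09)])[0].astype(int);p,q=proj('top',[(.479,-.05,.09)])[0].astype(int);print(u,v,p,q)
cv2.imwrite('pics/c3.png',cv2.resize(np.hstack([a[v-75:v+75,u-60:u+90],b[q-75:q+75,p-60:p+90]])[:,:,::-1],(800,400),interpolation=cv2.INTER_CUBIC))
```

```text
242 236 259 224
```

View pics/c3.png

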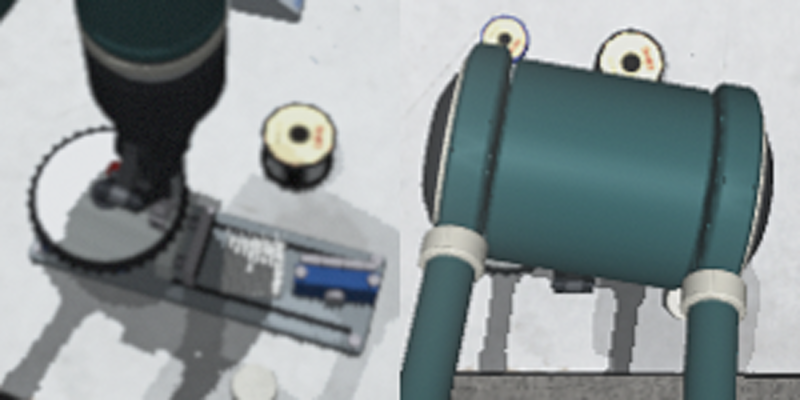

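The gripper slipped off the sleeve; the handle is now partly up behind the fingers (red at (113,168) in the left half). I'll back off upwards and measure its angle.

Request:
jog_arm(
  turn=[
    [0,0,0],
    [0,0,0],
    [0,0,0],
    [0,0,0],
    [0,0,0],
    [0,0,0],
  ],
  delta_pos=[
    [0,0,-0.02],
    [0,0,-0.025],
    [0,0,-0.025],
    [0.02,0,0],
    [0.03,0,0],
    [0.0,0,0],
  ],
  gripper=[0.0,0.0,0.0,0.0,0.0,0.0],
)

```text
time: 6.05
tool_pos: [0.4807, 0.0029, 0.1745]
tcp_rot: [-2.187, -2.255, -0.004]
wrist_force: [-0.7, -0.3, -0.0]
width: 0.001
grip_force: 0.0
```

Run:
```python
from h import *
s=read_state();im=snap('wrist','w3.png')[:,:,::-1].copy();print(s['tool_pos'])
m=redm(im);k,l,st,ce=cv2.connectedComponentsWithStats(m)
for i in range(1,k):
    if st[i,4]>30:print(st[i],ce[i])
print(proj('wrist',[(.4809,-.0496,.076),(.4809,-.0496,.124),(.479,-.0097,.066)],s))
cv2.imwrite('pics/c4.png',im)
a=snap('scene','s2.png')[:,:,::-1].copy();m=redm(a);k,l,st,ce=cv2.connectedComponentsWithStats(m)
for i in range(1,k):
    if st[i,4]>15:print('sc',st[i],ce[i])
```

```text
[0.48065824 0.00286252 0.17448136]
[ 99  27  14  21 204] [105.54901961  36.85784314]
[[254.98276231 244.97814617]
 [254.63683666 273.23549224]
 [254.2337826  202.58121726]]
sc [461   0   7   6  28] [464.14285714   2.82142857]
sc [325 105  29   7  57] [339.1754386 107.8245614]
sc [345 119  12   4  20] [351.05 120.55]
sc [225 224  13  12  72] [231.08333333 229.83333333]
```

View pics/c4.png

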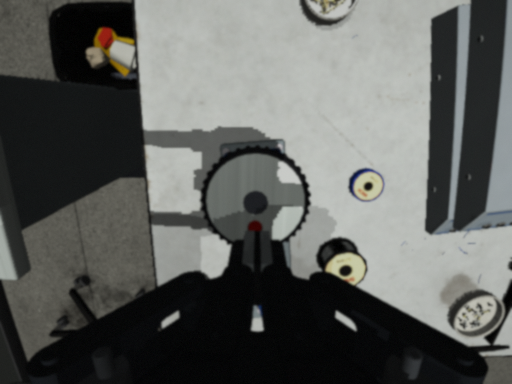

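The wrist view shows the handle's free end at (255,227), just in front of the shut fingers; the wheel has hardly turned. I'll solve the fold angle from that ray.

Run:
```python
from h import *
s=read_state();o,d=ray('wrist',[(255,226)],s);H=np.array([.4809,-.0496,.076])
for z in np.arange(.08,.13,.005):
    p=o+d[0]*((z-o[2])/d[0][2]);v=p-H;print(p.round(4),np.linalg.norm(v).round(4),np.arctan2(v[2],v[1]).round(2))
o,d=ray('scene',[(231.1,229.8)])
for z in np.arange(.08,.12,.005):
    p=o+d[0]*((z-o[2])/d[0][2]);v=p-H;print('sc',p.round(4),np.linalg.norm(v).round(4),np.arctan2(v[2],v[1]).round(2))
```

```text
[ 0.4799 -0.0303  0.08  ] 0.0198 0.2
[ 0.4798 -0.028   0.085 ] 0.0234 0.4
[ 0.4798 -0.0258  0.09  ] 0.0277 0.53
[ 0.4798 -0.0235  0.095 ] 0.0323 0.63
[ 0.4797 -0.0213  0.1   ] 0.0371 0.7
[ 0.4797 -0.019   0.105 ] 0.0421 0.76
[ 0.4797 -0.0168  0.11  ] 0.0473 0.8
[ 0.4797 -0.0145  0.115 ] 0.0525 0.84
[ 0.4796 -0.0123  0.12  ] 0.0577 0.87
[ 0.4796 -0.0101  0.125 ] 0.063 0.89
sc [ 0.4865 -0.0245  0.08  ] 0.026 0.16
sc [ 0.4843 -0.0259  0.085 ] 0.0256 0.36
sc [ 0.4821 -0.0273  0.09  ] 0.0264 0.56
sc [ 0.4799 -0.0286  0.095 ] 0.0283 0.74
sc [ 0.4777 -0.03    0.1   ] 0.0311 0.89
sc [ 0.4755 -0.0314  0.105 ] 0.0347 1.01
sc [ 0.4733 -0.0328  0.11  ] 0.0387 1.11
sc [ 0.4711 -0.0341  0.115 ] 0.0431 1.19
```

Request:
jog_arm(
  turn=[
    [0,0,0],
    [0,0,0],
    [0,0,0],
    [0,0,0],
    [0,0,0],
    [0,0,0],
    [0,0,0],
    [0,0,0],
    [0,0,0],
    [0,0,0],
    [0,0,0],
    [0,0,0],
    [0,0,0],
    [0,0,0],
    [0,0,0],
    [0,0,0],
  ],
  delta_pos=[
    [0.015,0,0],
    [0,0,0.025],
    [0,0,0.025],
    [0,0,0.026],
    [0,0,0],
    [-0.005,0,0],
    [-0.005,0,0],
    [-0.004,0,0],
    [-0.004,0,0],
    [-0.004,0,0],
    [-0.004,0,0],
    [-0.004,0,0],
    [-0.004,0,0],
    [-0.004,0,0],
    [-0.004,0,0],
    [-0.004,0,0],
  ],
  gripper=[0.0,0.0,0.0,0.0,0.0,0.0,0.0,0.0,0.0,0.0,0.0,0.0,0.0,0.0,0.0,0.0],
)

```text
time: 7.48
tool_pos: [0.4822, -0.032, 0.0988]
tcp_rot: [2.188, 2.252, 0.002]
wrist_force: [-0.0, 3.4, 2.0]
width: -0.0
grip_force: 1.7
```

Request:
jog_arm(
  turn=[
    [0,0,0],
    [0,0,0],
    [0,0,0],
  ],
  delta_pos=[
    [-0.002,0,0],
    [-0.002,0,0],
    [0,0,0],
  ],
  gripper=[0.0,0.0,0.0],
)

```text
time: 7.73
tool_pos: [0.4822, -0.0331, 0.0988]
tcp_rot: [-2.19, -2.248, -0.008]
wrist_force: [-0.2, 13.1, 7.1]
width: -0.0
grip_force: 7.3
```

Request:
jog_arm(
  turn=[
    [0,0,0],
    [0,0,0],
    [0,0,0],
    [0,0,0],
    [0,0,0],
    [0,0,0],
    [0,0,0],
    [0,0,0],
    [0,0,0],
  ],
  delta_pos=[
    [0.012,0,0],
    [0,0,-0.02],
    [0,0,-0.025],
    [0,0,-0.02],
    [-0.01,0,0],
    [-0.01,0,0],
    [0,0,0],
    [0,0,0],
    [0,0,0],
  ],
  gripper=[0.0,0.0,0.05,0.05,0.05,0.05,0.05,0.05,0.05],
)

```text
time: 8.48
tool_pos: [0.4804, -0.0437, 0.1611]
tcp_rot: [-2.188, -2.25, 0.003]
wrist_force: [0.4, -0.0, -0.9]
width: 0.581
grip_force: 0.0
```

Run:
```python
from h import *
s=read_state();im=snap('wrist','w4.png')[:,:,::-1].copy();print(s['tool_pos'],s['tcp_rot'],s['width'])
print(proj('wrist',[(.4809,-.0496,.124),(.4809,-.0496,.088),(.479,-.0097,.066)],s))
m=redm(im);m[:120]=0;k,l,st,ce=cv2.connectedComponentsWithStats(m)
for i in range(1,k):
    if st[i,4]>10:print(st[i],ce[i],onz('wrist',[ce[i]],.12,s))
cv2.imwrite('pics/c5.png',cv2.resize(im[120:384,80:432],(800,600)))
```

```text
[ 0.48043507 -0.04369189  0.16110037] [-2.1883827  -2.25049753  0.002992  ] 0.5812057985758
[[256.90582121 227.00664406]
 [257.0678975  208.98731204]
 [256.23034383 156.56698387]]
[248 219  12   9  70] [253.25714286 222.65714286] [[ 0.47822315 -0.0480823   0.12      ]]
```

View pics/c5.png

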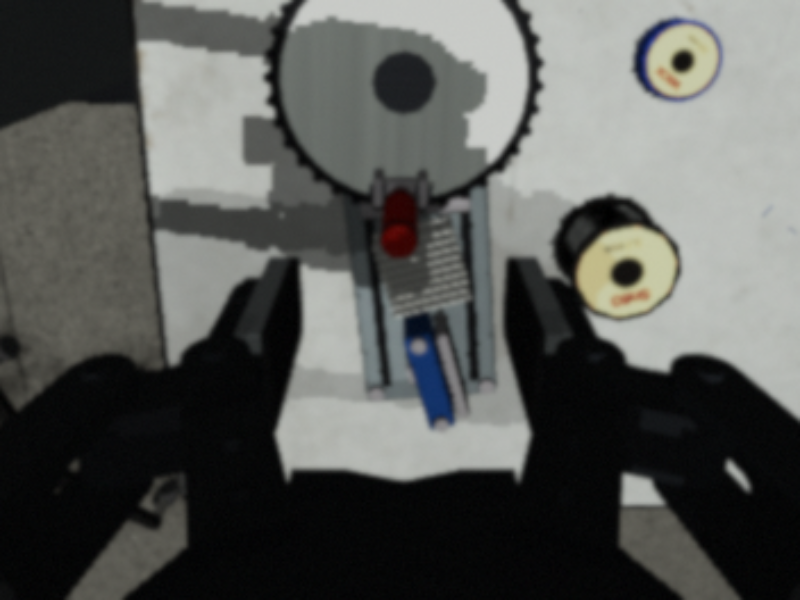

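The handle now stands upright, its top at crop (399,240), between the open fingers. The hub is at (404,82).

Request:
jog_arm(
  turn=[
    [0,0,0],
    [0,0,0],
    [0,0,0],
    [0,0,0],
    [0,0,0],
    [0,0,0],
    [0,0,0],
    [0,0,0],
    [0,0,0],
    [0,0,0],
    [0,0,0],
  ],
  delta_pos=[
    [-0.003,0,0.02],
    [0,0,0.02],
    [0,0,0.016],
    [0,0,0.012],
    [0,0,0],
    [0,0,0],
    [0,0,0],
    [0,0,0],
    [0,0,0],
    [0,0,0],
    [0,0,0],
  ],
  gripper=[0.05,0.05,0.05,0.05,0.05,0.0,0.0,0.0,0.0,0.0,0.0],
  grip_force=40,
)

```text
time: 9.45
tool_pos: [0.4814, -0.0465, 0.0957]
tcp_rot: [-2.189, -2.253, 0.001]
wrist_force: [-4.6, 0.1, 5.5]
width: 0.121
grip_force: 39.3
```

Request:
jog_arm(
  turn=[
    [0,0,0],
    [0,0,0],
    [0,0,0],
    [0,0,0],
    [0,0,0],
  ],
  delta_pos=[
    [-0.0008,-0.0041,0],
    [0.0006,-0.004,0],
    [0.001,-0.004,0],
    [0.0014,-0.0038,0],
    [0.0018,-0.0037,0],
  ],
  gripper=[0.0,0.0,0.0,0.0,0.0],
)

```text
time: 9.87
tool_pos: [0.4656, -0.044, 0.0959]
tcp_rot: [2.183, 2.248, 0.007]
wrist_force: [7.1, -4.1, -5.0]
width: 0.126
grip_force: 39.0
```

Request:
jog_arm(
  turn=[
    [0,0,0],
    [0,0,0],
    [0,0,0],
  ],
  delta_pos=[
    [0.0008,-0.0042,0],
    [0.0025,-0.0033,0],
    [0.0028,-0.003,0],
  ],
  gripper=[0.0,0.0,0.0],
)

```text
time: 10.12
tool_pos: [0.4549, -0.0382, 0.0959]
tcp_rot: [2.183, 2.248, 0.007]
wrist_force: [6.4, -3.6, -6.1]
width: 0.125
grip_force: 39.0
```

```bash
cat > an.py <<'E'
from h import *
s=read_state();W=np.array([.4793,-.0097])
off=np.array([.4814,-.0465])-np.array([.4803,-.0497])
p=np.array(s['tool_pos'][:2])-off-W; r=np.hypot(*p);a=np.arctan2(p[1],p[0]);o=p/r;t=np.array([o[1],-o[0]])
F=np.array(s['wrist_force'][:2])
print('t',s['time'],'r',r.round(4),'psi',((-1.54-a)%(2*np.pi)).round(3),'drag',(-F@t).round(2),'push out on handle',(-F@o).round(2),F.round(1))
E
python3 an.py
```

```text
t 10.1167 r 0.0407 psi 0.708 drag 7.27 push out on handle 1.2 [ 6.4 -3.6]
```

Request:
jog_arm(
  turn=[
    [0,0,0],
    [0,0,0],
    [0,0,0],
  ],
  delta_pos=[
    [0.0031,-0.0027,0],
    [0.0017,-0.0013,0],
    [0.0017,-0.0012,0],
  ],
  gripper=[0.0,0.0,0.0],
)

```text
time: 10.37
tool_pos: [0.4489, -0.0323, 0.0959]
tcp_rot: [2.183, 2.249, 0.004]
wrist_force: [3.9, -4.9, -3.7]
width: 0.127
grip_force: 39.3
```

```bash
python3 an.py
```

```text
t 10.3667 r 0.0408 psi 0.915 drag 6.23 push out on handle -0.09 [ 3.9 -4.9]
```

Request:
jog_arm(
  turn=[
    [0,0,0],
    [0,0,0],
    [0,0,0],
  ],
  delta_pos=[
    [0.0011,-0.002,0],
    [0.0017,-0.001,0],
    [0.0018,-0.001,0],
  ],
  gripper=[0.0,0.0,0.0],
)

```text
time: 10.62
tool_pos: [0.4453, -0.0277, 0.0959]
tcp_rot: [2.183, 2.248, 0.006]
wrist_force: [6.6, -4.3, -5.8]
width: 0.127
grip_force: 39.1
```

```bash
python3 an.py
python3 - <<'E'
from h import *
s=read_state();im=snap('wrist','w5.png')[:,:,::-1].copy()
u,v=proj('wrist',[(.488,-.1,.03)],s)[0].astype(int);print(u,v)
cv2.imwrite('pics/c6.png',cv2.resize(im[v-75:v+75,u-100:u+100],(800,600),interpolation=cv2.INTER_CUBIC))
E
```

```text
t 10.6167 r 0.041 psi 1.057 drag 7.14 push out on handle 3.4 [ 6.6 -4.3]
301 282
```

View pics/c6.png

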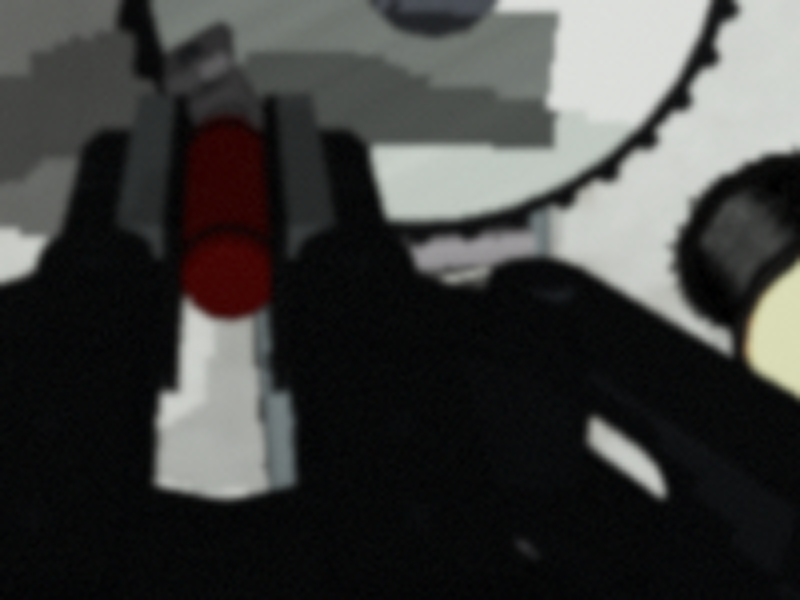

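The handle is gripped squarely, still upright, red from (228,120) to (228,315); the heat sink is hidden behind the fingers. I'll go on in small steps and track the blue stop from the scene camera by mask.

Request:
jog_arm(
  turn=[
    [0,0,0],
    [0,0,0],
  ],
  delta_pos=[
    [0.0018,-0.0008,0],
    [0.0019,-0.0007,0],
  ],
  gripper=[0.0,0.0],
)

```text
time: 10.83
tool_pos: [0.4435, -0.0243, 0.0959]
tcp_rot: [2.183, 2.249, 0.005]
wrist_force: [5.0, -5.3, -3.4]
width: 0.127
grip_force: 39.1
```

```bash
cat >> an.py <<'E'
def blue(im):
    h=cv2.cvtColor(im,cv2.COLOR_BGR2HSV);m=((h[...,0]>100)&(h[...,0]<130)&(h[...,1]>120)&(h[...,2]>50)).astype(np.uint8)
    k,l,st,ce=cv2.connectedComponentsWithStats(m)
    return [(st[i].tolist(),ce[i].round(1).tolist()) for i in range(1,k) if st[i,4]>60 and 230<ce[i][1]<300 and 260<ce[i][0]<350]
im=snap('scene','sx.png')[:,:,::-1].copy()
print('now',blue(im),'then',blue(cv2.imread('pics/s0.png')))
E
python3 an.py
```

```text
t 10.8333 r 0.041 psi 1.153 drag 6.94 push out on handle 2.19 [ 5.  -5.3]
now [([293, 261, 30, 13, 255], [307.6, 266.8])] then [([293, 261, 30, 11, 196], [307.9, 265.6])]
```

Request:
jog_arm(
  turn=[
    [0,0,0],
    [0,0,0],
  ],
  delta_pos=[
    [0.0019,-0.0006,0],
    [0.002,-0.0005,0],
  ],
  gripper=[0.0,0.0],
)

```text
time: 11.05
tool_pos: [0.4419, -0.0205, 0.0958]
tcp_rot: [2.183, 2.249, 0.003]
wrist_force: [4.0, -6.0, -2.9]
width: 0.124
grip_force: 39.3
```

```bash
python3 an.py
```

```text
t 11.05 r 0.041 psi 1.252 drag 7.04 push out on handle 1.74 [ 4. -6.]
now [([293, 261, 30, 13, 256], [307.6, 266.8])] then [([293, 261, 30, 11, 196], [307.9, 265.6])]
```

Request:
jog_arm(
  turn=[
    [0,0,0],
    [0,0,0],
  ],
  delta_pos=[
    [0.002,-0.0005,0],
    [0.002,-0.0004,0],
  ],
  gripper=[0.0,0.0],
)

```text
time: 11.27
tool_pos: [0.4406, -0.0167, 0.0958]
tcp_rot: [2.183, 2.249, 0.003]
wrist_force: [3.4, -7.2, -2.5]
width: 0.125
grip_force: 39.3
```

```bash
python3 an.py
```

```text
t 11.2667 r 0.041 psi 1.351 drag 7.8 push out on handle 1.51 [ 3.4 -7.2]
now [([293, 261, 30, 13, 253], [307.6, 266.7])] then [([293, 261, 30, 11, 196], [307.9, 265.6])]
```

Request:
jog_arm(
  turn=[
    [0,0,0],
    [0,0,0],
  ],
  delta_pos=[
    [0.002,-0.0003,0],
    [0.001,-0.0002,0],
  ],
  gripper=[0.0,0.0],
)

```text
time: 11.48
tool_pos: [0.4399, -0.0136, 0.0958]
tcp_rot: [2.183, 2.25, 0.002]
wrist_force: [2.9, -7.7, -2.1]
width: 0.119
grip_force: 39.4
```

```bash
python3 an.py
```

```text
t 11.4833 r 0.0411 psi 1.428 drag 8.12 push out on handle 1.55 [ 2.9 -7.7]
now [([293, 261, 30, 13, 253], [307.6, 266.8])] then [([293, 261, 30, 11, 196], [307.9, 265.6])]
```

Request:
jog_arm(
  turn=[
    [0,0,0],
    [0,0,0],
  ],
  delta_pos=[
    [0.002,-0.0001,0],
    [0.001,0,0],
  ],
  gripper=[0.0,0.0],
)

```text
time: 11.7
tool_pos: [0.4395, -0.0107, 0.0958]
tcp_rot: [2.183, 2.25, 0.002]
wrist_force: [2.7, -7.2, -0.9]
width: 0.12
grip_force: 39.5
```

```bash
python3 an.py
```

```text
t 11.7 r 0.0411 psi 1.5 drag 7.41 push out on handle 2.0 [ 2.7 -7.2]
now [([293, 261, 30, 13, 254], [307.7, 266.8])] then [([293, 261, 30, 11, 196], [307.9, 265.6])]
```

Request:
jog_arm(
  turn=[
    [0,0,0],
    [0,0,0],
  ],
  delta_pos=[
    [0.002,0.0001,0],
    [0.002,0.0002,0],
  ],
  gripper=[0.0,0.0],
)

```text
time: 11.92
tool_pos: [0.4393, -0.0068, 0.0958]
tcp_rot: [2.184, 2.25, 0.001]
wrist_force: [1.5, -6.6, -0.6]
width: 0.124
grip_force: 39.6
```

```bash
python3 an.py
```

```text
t 11.9167 r 0.0411 psi 1.595 drag 6.59 push out on handle 1.5 [ 1.5 -6.6]
now [([293, 261, 30, 13, 255], [307.6, 266.7])] then [([293, 261, 30, 11, 196], [307.9, 265.6])]
```

Request:
jog_arm(
  turn=[
    [0,0,0],
    [0,0,0],
  ],
  delta_pos=[
    [0.002,0.0003,0],
    [0.002,0.0003,0],
  ],
  gripper=[0.0,0.0],
)

```text
time: 12.13
tool_pos: [0.4395, -0.0028, 0.0958]
tcp_rot: [2.184, 2.251, -0.0]
wrist_force: [-0.0, -7.9, 0.7]
width: 0.128
grip_force: 39.7
```

```bash
python3 an.py
```

```text
t 12.1333 r 0.0411 psi 1.693 drag 7.89 push out on handle 0.72 [-0.  -7.9]
now [([293, 261, 30, 13, 255], [307.6, 266.7])] then [([293, 261, 30, 11, 196], [307.9, 265.6])]
```

Run:
```python
from h import *
a=vision.read_camera('scene');b=cv2.imread('pics/s0.png')[:,:,::-1]
f=lambda i:cv2.resize(i[215:295,180:340],(800,300)[:2] if 0 else (600,300),interpolation=cv2.INTER_CUBIC)
cv2.imwrite('pics/c7.png',np.vstack([f(b),f(a)])[:,:,::-1])
```

```text
(no output)
```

View pics/c7.png

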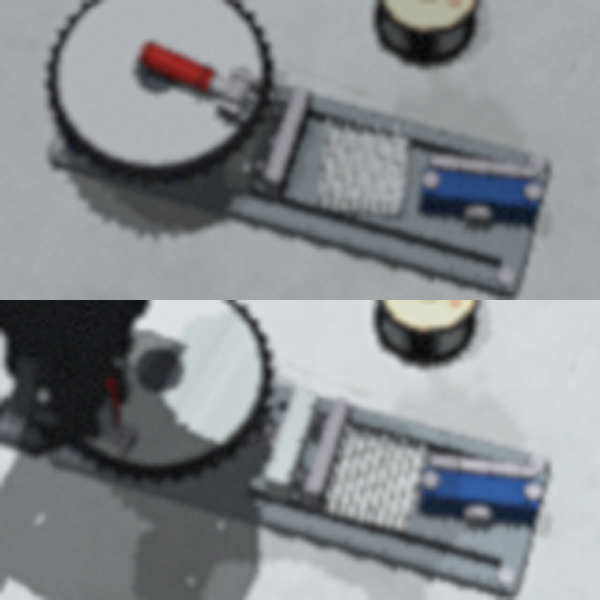

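The lower half shows the jaw has squared the heat sink: jaw at (325,445), sink spanning (330–425, 430–528). Its front face is now within a millimetre or two of the stop's near end at (422,490), roughly central. So contact is imminent, and I'll go in single small steps.

Request:
jog_arm(
  turn=[
    [0,0,0],
    [0,0,0],
  ],
  delta_pos=[
    [0.0015,0.0002,0],
    [0.0015,0.0002,0],
  ],
  gripper=[0.0,0.0],
)

```text
time: 12.4
tool_pos: [0.4398, 0.0002, 0.0958]
tcp_rot: [2.184, 2.251, -0.0]
wrist_force: [1.0, -7.5, 0.9]
width: 0.124
grip_force: 39.7
```

```bash
python3 an.py
```

```text
t 12.4 r 0.0411 psi 1.766 drag 7.25 push out on handle 2.19 [ 1.  -7.5]
now [([293, 261, 30, 13, 254], [307.6, 266.7])] then [([293, 261, 30, 11, 196], [307.9, 265.6])]
```

Request:
jog_arm(
  turn=[
    [0,0,0],
    [0,0,0],
  ],
  delta_pos=[
    [0.0015,0.0003,0],
    [0.0015,0.0003,0],
  ],
  gripper=[0.0,0.0],
)

```text
time: 12.62
tool_pos: [0.4404, 0.0032, 0.0958]
tcp_rot: [2.184, 2.251, 0.0]
wrist_force: [1.0, -8.0, 0.0]
width: 0.123
grip_force: 39.7
```

```bash
python3 an.py
```

```text
t 12.6167 r 0.0411 psi 1.84 drag 7.58 push out on handle 2.86 [ 1. -8.]
now [([293, 261, 30, 13, 254], [307.6, 266.7])] then [([293, 261, 30, 11, 196], [307.9, 265.6])]
```

Request:
jog_arm(
  turn=[
    [0,0,0],
    [0,0,0],
  ],
  delta_pos=[
    [0.0014,0.0005,0],
    [0.0014,0.0005,0],
  ],
  gripper=[0.0,0.0],
)

```text
time: 12.83
tool_pos: [0.4412, 0.0059, 0.0958]
tcp_rot: [2.184, 2.251, -0.001]
wrist_force: [-0.1, -8.8, 1.2]
width: 0.126
grip_force: 39.8
```

```bash
python3 an.py
```

```text
t 12.8333 r 0.0411 psi 1.907 drag 8.43 push out on handle 2.53 [-0.1 -8.8]
now [([293, 261, 30, 13, 255], [307.6, 266.8])] then [([293, 261, 30, 11, 196], [307.9, 265.6])]
```

Request:
jog_arm(
  turn=[
    [0,0,0],
  ],
  delta_pos=[
    [0.0014,0.0006,0],
  ],
  gripper=[0.0],
)

```text
time: 12.97
tool_pos: [0.4416, 0.0071, 0.0958]
tcp_rot: [2.184, 2.251, -0.001]
wrist_force: [0.1, -10.1, 1.1]
width: 0.123
grip_force: 39.8
```

```bash
python3 an.py|head -1
```

```text
t 12.9667 r 0.0411 psi 1.939 drag 9.55 push out on handle 3.44 [  0.1 -10.1]
```

Request:
jog_arm(
  turn=[
    [0,0,0],
  ],
  delta_pos=[
    [0.0014,0.0006,0],
  ],
  gripper=[0.0],
)

```text
time: 13.1
tool_pos: [0.4421, 0.0084, 0.0958]
tcp_rot: [2.183, 2.251, -0.002]
wrist_force: [-0.1, -10.6, 1.5]
width: 0.123
grip_force: 39.8
```

```bash
python3 an.py
```

```text
t 13.1 r 0.0411 psi 1.971 drag 9.9 push out on handle 3.71 [ -0.1 -10.6]
now [([293, 261, 30, 13, 251], [307.7, 266.7])] then [([293, 261, 30, 11, 196], [307.9, 265.6])]
```

Request:
jog_arm(
  turn=[
    [0,0,0],
  ],
  delta_pos=[
    [0.0012,0.0006,0],
  ],
  gripper=[0.0],
)

```text
time: 13.23
tool_pos: [0.4425, 0.0094, 0.0957]
tcp_rot: [2.183, 2.251, -0.003]
wrist_force: [-1.8, -11.2, 3.2]
width: 0.124
grip_force: 39.9
```

```bash
python3 an.py; python3 an.py|head -1
```

```text
t 13.2333 r 0.0411 psi 1.999 drag 11.05 push out on handle 2.72 [ -1.8 -11.2]
now [([293, 261, 30, 13, 253], [307.6, 266.8])] then [([293, 261, 30, 11, 196], [307.9, 265.6])]
t 13.2833 r 0.0411 psi 2.003 drag 9.34 push out on handle 2.83 [-1.  -9.7]
```

Request:
jog_arm(
  turn=[
    [0,0,0],
    [0,0,0],
    [0,0,0],
    [0,0,0],
  ],
  delta_pos=[
    [-0.0008,-0.0003,0],
    [-0.0006,-0.0003,0],
    [0,0,0],
    [0,0,0],
  ],
  gripper=[0.0,0.0,0.0,0.0],
)

```text
time: 13.67
tool_pos: [0.4425, 0.0093, 0.0958]
tcp_rot: [2.185, 2.251, 0.002]
wrist_force: [1.5, -6.4, 1.4]
width: 0.121
grip_force: 39.9
```

```bash
python3 an.py|head -1
```

```text
t 13.6667 r 0.0411 psi 1.998 drag 5.3 push out on handle 3.83 [ 1.5 -6.4]
```

Request:
jog_arm(
  turn=[
    [0,0,0],
    [0,0,0],
    [0,0,0],
    [0,0,0],
    [0,0,0],
    [0,0,0],
    [0,0,0],
    [0,0,0],
  ],
  delta_pos=[
    [-0.0007,0,0],
    [0,0,0],
    [0,0,0],
    [0,0,0],
    [0,0,0],
    [0,0,0],
    [0,0,0],
    [0,0,0],
  ],
  gripper=[0.0,0.0,0.03,0.045,0.045,0.045,0.045,0.045],
)

```text
time: 14.38
tool_pos: [0.4406, 0.0101, 0.0946]
tcp_rot: [-2.189, -2.253, 0.0]
wrist_force: [-0.2, -0.8, -0.6]
width: 0.523
grip_force: 0.0
```

Request:
jog_arm(
  turn=[
    [0,0,0],
    [0,0,0],
    [0,0,0],
    [0,0,0],
    [0,0,0],
  ],
  delta_pos=[
    [0,0,-0.02],
    [0,0,-0.025],
    [0,0,-0.025],
    [0,0,0],
    [0,0,0],
  ],
  gripper=[0.045,0.045,0.045,0.045,0.045],
)

```text
time: 14.8
tool_pos: [0.4424, 0.0099, 0.1666]
tcp_rot: [2.187, 2.251, 0.004]
wrist_force: [0.9, 0.9, -0.5]
width: 0.525
grip_force: 0.0
```

```bash
python3 - <<'E'
from h import *
s=read_state();im=snap('wrist','w8.png')[:,:,::-1].copy();print(s['tool_pos'],s['wrist_force'])
W=np.array([.4793,-.0097]);H=W+.04*np.array([np.cos(-1.54-2.0),np.sin(-1.54-2.0)])
print(H,proj('wrist',[(*H,.124),(*H,.088)],s))
m=redm(im);m[:120]=0;k,l,st,ce=cv2.connectedComponentsWithStats(m)
for i in range(1,k):
    if st[i,4]>10:print(st[i],ce[i])
E
python3 an.py|tail -1
```

```text
[0.44235112 0.00990089 0.16657563] [ 0.92115686  0.89372154 -0.47187858]
[0.4424328  0.00581804] [[256.04001558 221.49935759]
 [256.01712566 204.61130329]]
[250 213  14  14 159] [256.4591195  219.74213836]
now [([293, 261, 30, 13, 254], [307.6, 266.7])] then [([293, 261, 30, 11, 196], [307.9, 265.6])]
```

```bash
python3 -c "
from workcell import ticket
print(ticket.finish_job())"
```

```text
the job is handed in; nothing more can be done
None
```

I folded the handle upright, wound the wheel about 2.0 rad and handed the job in with the gripper clear. The drag at the handle puts the grip at about 12–14 N; it was not measured directly. The stop stands lengthwise on the bed rather than across it as described, so the heat sink is gripped against its near end. I saw no bystander touched, but took no final check on them.

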